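Make up a tune-up kit and a wheel kit

TASK

Make up two service kits from the stock on the bench. Tune-up kit in the blue tray: the red spacer plate down over the four posts until it sits on their shoulders, then the bare aluminium plate over the same posts flat on top of it, and the spark plug lying in the narrow bay beside the posts. Wheel kit in the yellow tray: the larger bearing flat in the bay on the tray's left as seen from the robot, and the longer bolt lying in the right-hand bay. Leave the smaller bearing and the shorter bolt where they are, and leave everything released and at rest.

Things in the scene. Friction and masses are not known exactly. Their poses are not given: they have to be found in the camera images.
- blue_tray: Blue tray, fixed, 140 (x) by 200 mm (y), origin under its centre at bench height. Floor at 4 mm, rim and divider 4 mm wide, 10 mm high, grey lining. Divider along x at y = -20; plug bay y -96 to -22, x +-66 mm. Four posts at x +-32, y 40 +-16 mm: dark shoulders 14 mm thick, tops 20 mm above the bench (red plate's seat), then 6 mm pins, tapering from 42 mm height to ends at 50 mm.
- yellow_tray: Yellow tray, fixed, 140 (x) by 200 mm (y), origin under its centre at bench height. Floor at 4 mm, rim and divider 4 mm wide, 10 mm high, grey lining. Divider along x at y = 0; two bays, each 132 (x) by 94 mm (y): left one (for the bearing) centred at y = +49, right one (for the bolt) at y = -49 mm.
- red_spacer: Red spacer plate, 90 x 54 x 10 mm. It lies flat on the bench and has four 11 mm holes at x +-32, y +-16 mm, which take the blue tray's pins, and a 29 mm bore in the middle; a half turn makes no difference. Origin at the centre of its underside, x along its length. Loose, about 0.12 kg.
- alu_plate: Bare aluminium plate, 90 x 60 x 10 mm. It lies flat on the bench and has four 11 mm holes at x +-32, y +-16 mm, which take the blue tray's pins, and a 29 mm bore in the middle; a half turn makes no difference. Origin at the centre of its underside, x along its length. Loose, about 0.12 kg.
- plug: Spark plug, 82 mm long, 23 mm wide at its hexagon and 20 mm high, steel with a white ceramic end. Lies on the bench; origin at its middle, level with the bench; its y axis runs along its length (x across). The 12 mm long hexagon lies at y = +5 to +17 mm (grip it there); thinner rods, 11 to 14 mm thick, lead out of it to both ends, so the plug may rest slightly tipped.
- large_bearing: The larger of two steel ball bearings, 52 mm outside diameter, 16 mm high, lying flat. Origin at the centre of its underside, z along its axis.
- long_bolt: The longer of two steel hexagon bolts, 99 mm long, head 26 mm wide, shank 14 mm wide and about 18 mm high. Lies on the bench; origin at its middle, level with the bench; its y axis runs along its length (head at +y). It can be gripped across the shank at its middle.
- small_bearing: The smaller ball bearing, 40 mm outside diameter, 12 mm high, lying flat. Not wanted: leave it. Origin at the centre of its underside.
- short_bolt: The shorter hexagon bolt, 78 mm long, head 22 mm wide. Not wanted: leave it. Lies on the bench; origin at its middle, level with the bench; its y axis runs along its length (head at +y).
There are look-alikes about, which are no part of the job. What is shaped like the long_bolt but black or green is not meant.

How it is judged:
By the outcome, as a careful person would: the job done as asked, in the order asked, and still so for the second after the job is handed in, with the robot touching nothing.
It also fails if it takes over 128 s, if anything falls off the work surface, if the arm or the gripper's body presses on something with over 40 N, if the wrist force passes 120 N, or if a joint passes its speed limit or range.

ROBOT

A 6-joint arm with a two-finger parallel gripper is mounted at the origin on a cart in front of the work surface, level with it; the furniture and walls round the work are solid. World frame = base frame: x ahead of the robot, y to its left, z up, the work surface at z = 0. Lengths are in m, angles in rad, forces in N, time in s.
With the tool pointing down it reaches from about 0.375 to 0.925 m from the base axis. Payload 5.7 kg.
Tool frame: the origin (TCP) lies midway between the tips of the shut fingers; the grasp point (between the pads) lies 19 mm behind it; z points along the fingers, y is the line along which they close (so a half turn about z gives the same grasp; the last joint's range is limited). The gripper opens to 88 mm and grips with 3 to 60 N. Pads are 20 mm wide; open, the fingers measure 115 mm over their backs; the gripper's body (75 mm by 178 mm) begins 61 mm behind the grasp point.
Start: joints at [1.2, 0.359, 1.51, -0, 1.272, -0.115], TCP at [0.152, 0.58, 0.202] pointing down, gripper open.
Joint ranges: [-2.97, 2.97], [-1.01, 2.36], [0.21, 2.38], [-0.96, 4.11], [0.2, 2.71], [-2.98, 2.98]. Speed limits (rad/s): [2.39, 2.39, 3.14, 3.14, 3.14, 3.14].

INTERFACE

Orientations are given as a unit quaternion [x, y, z, w].
In Python, from bench import move_ptp, servo_line, goto_joints, move_gripper, sleep, inverse_kinematics, capture, PlanningError, close_job, spot_in, silhouettes, current_clock, current_joint_pos, current_qvel, current_joint_torque, current_position, current_orientation, current_force, current_torque, current_finger_gap, current_grip_force gives the robot as it stands. Calls block until the motion is done:
- move_ptp(position, orientation): joint-space move of the TCP to a pose.
- servo_line(position, orientation=None, rate=0.15, contact_N=None): straight line of the TCP; orientation=None keeps the orientation; rate is the mean speed in m/s. With contact_N (N) it stops when the force on the tool has changed by that much, and returns True; else False.
- goto_joints(angles): joint-space move.
- move_gripper(opening): finger opening in m; the grip force is fixed at half the most; returns when the fingers have stopped.
- sleep(seconds).
- inverse_kinematics(position, orientation): joint angles nearest the present ones, or None.
- capture(name): name is "scene" or "top" or "wrist"; returns a dict with "image" (420x560x3 uint8, blue, green, red), "range_z" (420x560 float32, m along the optical axis (not along the pixel's ray), 0 where there is no reading), "intrinsics" (3x3 intrinsics, pixels), "R" (3x3) and "t" (3): a world point X has camera coordinates R X + t. Camera axes: x right, y down, z forward; pixel columns grow to the right and rows downward; lengths in m; the calibration is good to about 2 mm. A picture is of the moment at which its call begins.
A pose or a line that the arm cannot do raises PlanningError and nothing moves.
- close_job(): hands the job in; it is judged then, once.
Trained networks look in the newest picture that a camera, given by its name, has taken for a name from the list of things; names that differ only in an ending like _2 or _b are one class to them, and where a whole thing is asked for, a point or a joint stands for the part that bears it (a point fixed in the world has none). Each returns a list of dicts, best first, with "conf" (0 to 1); they miss things now and then, are a little off and sometimes report something else, mostly with a low value. They report only what shows in the picture. A call takes as long as a camera call. They do not tell look-alikes from the thing itself.
- spot_in(camera, query): "xy" ([column, row] in pixels, amid what is visible of it).
- silhouettes(camera, query): "region" (420x560 bool, what is visible of it) and "xy" ([column, row] in pixels, amid what is visible of it).
Readings, each from a call of its own:
- current_clock(): time.
- current_joint_pos(): joint angles.
- current_qvel(): joint speeds.
- current_joint_torque(): joint torques, N m.
- current_position(): TCP position.
- current_orientation(): TCP orientation.
- current_force(): force on the tool from outside, world axes, zero at the start.
- current_torque(): the same for the moment, N m.
- current_finger_gap(): finger opening in m.
- current_grip_force(): force on a finger pad.
Only numpy, scipy, OpenCV 4.12 (cv2) and the standard library are available. Lean on these libraries where they do the work, as an engineer would, in place of code of your own. Each camera call takes 0.05 s, during which the arm holds its last target. There are 200 camera calls.

## Working session

There is one attempt and no reset: what is moved stays moved. The work goes in short steps, each a Python script; the robot and the scene stay as the last script left them, time stands still between calls to the robot, and variables do not carry over. Pictures are saved under pics/ and viewed, at most 14 in all, crops included, and the job is handed in when it is done.

```bash
ls; mkdir -p pics; python3 - <<'E'
from bench import *
import cv2,numpy as np
for n in("scene","top"):
    c=capture(n);cv2.imwrite(f"pics/{n}0.png",c["image"]);print(n,c["intrinsics"].tolist(),c["R"].round(3).tolist(),c["t"].round(3).tolist())
print(current_clock())
E
```

```text
pics
scene [[473.6142752747381, 0.0, 277.5695532257297], [0.0, 473.6142752747381, 213.75481313269717], [0.0, 0.0, 1.0]] [[0.682, -0.731, 0.025], [-0.369, -0.374, -0.851], [0.631, 0.571, -0.525]] [-0.336, 0.201, 0.88]
top [[438.0125919471074, 0.0, 274.41710785266883], [0.0, 438.0125919471074, 206.95047288286446], [0.0, 0.0, 1.0]] [[0.029, -1.0, 0.01], [-0.992, -0.03, -0.124], [0.124, -0.006, -0.992]] [-0.027, 0.465, 1.142]
0.1
```

View pics/top0.png

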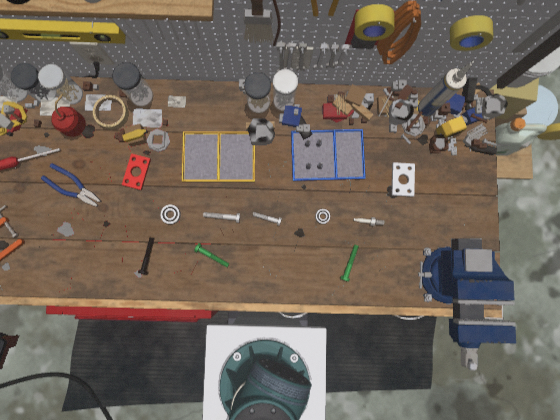

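View pics/scene0.png

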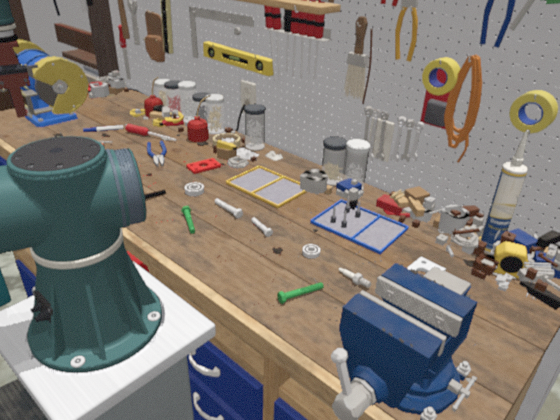

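The top view shows +x up and +y left. The red plate is at (136,171), yellow tray at (218,157), blue tray at (328,155) with posts on its left, and alu plate at (403,180). Along the front row are the large bearing (170,214), long bolt (221,216), short bolt (267,217), small bearing (323,216) and plug (369,221). The black and green bolts are decoys. Next I'll locate them all coarsely with the networks.

```bash
cat > h.py <<'E'
from bench import *
import cv2,numpy as np
from scipy.spatial.transform import Rotation as Ro
def down(yaw):  # tool z down, tool y axis at angle yaw+90deg (yaw=0: closes along world y)
    return (Ro.from_euler('z',yaw)*Ro.from_euler('x',np.pi)).as_quat()
def world(c,uv,z):  # pixels (N,2) -> world points on plane z
    K,R,t=c["intrinsics"],c["R"],c["t"]
    uv=np.atleast_2d(np.asarray(uv,float))
    d=np.c_[uv,np.ones(len(uv))]@np.linalg.inv(K).T@R
    o=-R.T@t
    return o+d*((z-o[2])/d[:,2])[:,None]
def cloud(c,mask):
    v,u=np.nonzero(mask&(c["range_z"]>0)); Z=c["range_z"][v,u]
    P=np.c_[(np.c_[u,v,np.ones(len(u))]@np.linalg.inv(c["intrinsics"]).T)*Z[:,None]]
    return (P-c["t"])@c["R"]
E
python3 - <<'E'
from h import *
c=capture("top")
for n in "blue_tray yellow_tray red_spacer alu_plate plug large_bearing long_bolt small_bearing short_bolt".split():
    for s in silhouettes("top",n)[:3]:
        if s["conf"]<.3: continue
        P=cloud(c,s["region"]); r=cv2.minAreaRect((P[:,:2]*1000).astype(np.float32))
        print(n,round(s["conf"],2),np.round(s["xy"]),"centre",np.round(r[0],1),"size",np.round(r[1],0),"ang",round(r[2],1),"zmed",np.round(np.percentile(P[:,2],[5,50,95])*1000,1))
E
```

```text
blue_tray 0.64 [330. 156.] centre [ 621.1 -156.9] size [141. 201.] ang 3.4 zmed [ 0.6  4.9 11.9]
yellow_tray 0.57 [218. 156.] centre [607.4 146.1] size [141. 200.] ang 1.7 zmed [ 0.5  4.6 10.4]
red_spacer 0.63 [136. 166.] centre [558.1 367.9] size [54. 88.] ang 77.8 zmed [ 1.1  9.3 13.8]
alu_plate 0.85 [402. 175.] centre [ 560.3 -365.2] size [61. 96.] ang 87.4 zmed [ 0.6  9.9 13.8]
alu_plate 0.68 [328. 155.] centre [ 621.8 -159.3] size [142. 205.] ang 3.4 zmed [ 0.5  4.9 11.9]
alu_plate 0.55 [169. 210.] centre [443.8 269.9] size [57. 51.] ang 53.7 zmed [-1.  13.9 18.3]
plug 0.64 [368. 221.] centre [ 439.4 -271.9] size [60. 17.] ang 72.4 zmed [ 8.5 15.9 22.2]
large_bearing 0.59 [168. 210.] centre [443.3 266.1] size [52. 47.] ang 46.3 zmed [ 0.  14.1 18.4]
long_bolt 0.78 [208. 256.] centre [330.3 152.4] size [98. 23.] ang 58.1 zmed [ 1.4 14.4 20.4]
long_bolt 0.62 [352. 262.] centre [ 328.9 -221.5] size [15. 98.] ang 69.3 zmed [ 8.1 14.5 20.7]
long_bolt 0.59 [226. 217.] centre [436.8 128.4] size [22. 96.] ang 0.8 zmed [ 8.  14.8 21.2]
small_bearing 0.57 [319. 215.] centre [ 450.1 -143.7] size [38. 38.] ang 0.9 zmed [-1.  10.7 14.9]
```

```bash
python3 - <<'E'
from h import *
import pickle
V={}
views=dict(red=(.558,.368,-12.2),bearing=(.443,.267,0),bolt=(.437,.128,0),yellow=(.607,.146,1.7),blue=(.621,-.157,3.4),alu=(.560,-.365,-2.6),plug=(.439,-.272,0))
for k,(x,y,a) in views.items():
    try: move_ptp([x-.04,y,.25],down(np.radians(a)))
    except PlanningError as e: print(k,e); continue
    c=capture("wrist"); V[k]=c
    q={"red":"red_spacer","bearing":"large_bearing","bolt":"long_bolt","yellow":"yellow_tray","blue":"blue_tray","alu":"alu_plate","plug":"plug"}[k]
    c["sil"]=silhouettes("wrist",q)
    o=-c["R"].T@c["t"]; print(k,current_clock(),"cam",o.round(3),current_joint_pos()[[0,5]] if hasattr(current_joint_pos(),'shape') else current_joint_pos(),[round(s["conf"],2) for s in c["sil"]])
pickle.dump(V,open("V.pkl","wb"))
ims=[cv2.resize(V[k]["image"],(266,200)) for k in V]; ims+= [np.zeros_like(ims[0])]*(9-len(ims))
cv2.imwrite("pics/m1.png",np.vstack([np.hstack(ims[i:i+3]) for i in(0,3,6)]))
E
```

```text
red 2.7667 cam [0.585 0.353 0.433] [0.50990414 2.29238836] [0.74]
bearing 3.525 cam [0.473 0.267 0.434] [0.44260379 2.01364503] [0.56]
bolt 4.2417 cam [0.467 0.127 0.434] [0.14806026 1.7178299 ] [0.87, 0.84, 0.82, 0.8]
yellow 5.0583 cam [0.635 0.148 0.433] [0.13506319 1.67542939] [0.94]
blue 6.3167 cam [ 0.65  -0.153  0.434] [-0.37643822  1.13317844] [0.68, 0.28]
alu 7.2917 cam [ 0.59  -0.368  0.433] [-0.71795008  0.89594202] [0.9]
plug 8.05 cam [ 0.469 -0.273  0.434] [-0.74068158  0.82946938] [0.94]
```

View pics/m1.png

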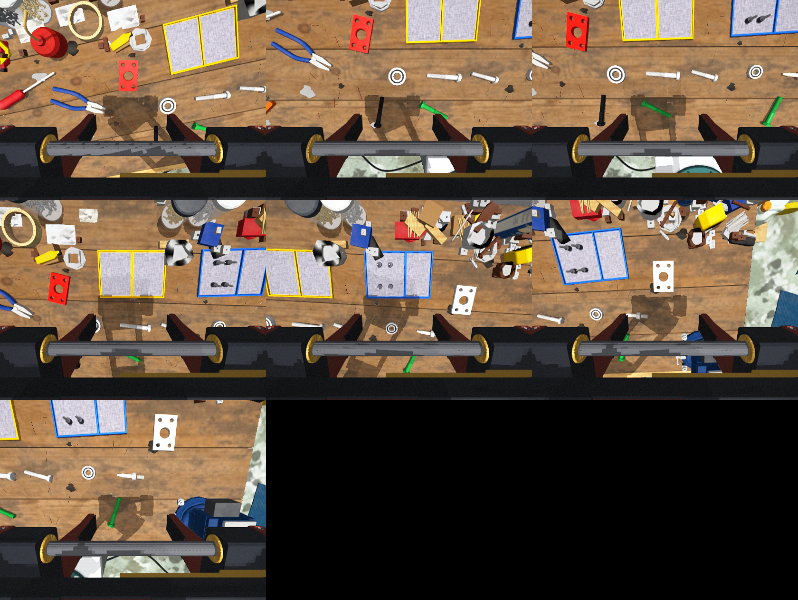

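Montage of the wrist views: the camera is wide and looks down past the fingers, and each target sits near the middle of its tile. The alu plate (tile 6) and four posts (tile 5) are clear. The bolt head and the plug's ceramic end need a closer look. Next: precise fits from these views.

```bash
python3 - <<'E'
from h import *
import pickle
V=pickle.load(open("V.pkl","rb"))
print(V["red"]["intrinsics"][0,0])
top=dict(red=.010,alu=.010,bearing=.016,plug=.01,bolt=.01,yellow=.01,blue=.01)
for k,c in V.items():
    for s in c["sil"]:
        if s["conf"]<.4: continue
        m=s["region"]; v,u=np.nonzero(m); P=world(c,np.c_[u,v],top[k])[:,:2]*1000
        r=cv2.minAreaRect(P.astype(np.float32)); D=cloud(c,m)[:,2]*1000
        print(k,round(s["conf"],2),np.round(s["xy"]),np.round(r[0],1),np.round(r[1],1),round(r[2],1),"z",np.percentile(D,[5,50,95]).round(1))
c=V["blue"]; m=np.zeros((420,560),bool); m[100:310,170:400]=1
v,u=np.nonzero(m&(c["range_z"]>0)); P=cloud(c,m)*1000
sel=(P[:,2]>16)&(P[:,2]<53)
l=np.zeros((420,560),np.uint8); l[v[sel],u[sel]]=1
n,lab,st,ce=cv2.connectedComponentsWithStats(l)
L=lab[v,u]
for i in range(1,n):
    if st[i,4]>8: q=P[(L==i)]; print("post",ce[i].round(),st[i,4],"all",q[:,:2].mean(0).round(1),"z",q[:,2].min().round(),q[:,2].max().round(), "pin",q[q[:,2]>35][:,:2].mean(0).round(1))
def crop(k,cx,cy,w=100):
    return cv2.resize(V[k]["image"][cy-w*3//8:cy+w*3//8,cx-w//2:cx+w//2],(400,300),interpolation=cv2.INTER_CUBIC)
cv2.imwrite("pics/m2.png",np.vstack([np.hstack([crop("blue",280,155,180),crop("alu",275,160)]),np.hstack([crop("plug",275,160,140),crop("bolt",280,158,140)])]))
E
```

```text
293.93308410672574
red 0.74 [271. 149.] [556.9 369.2] [55.3 89.6] 77.9 z [ 1.2 10.7 12.1]
bearing 0.56 [278. 167.] [441.6 267.8] [51.4 50.4] 44.8 z [ 8.9 15.9 17.5]
bolt 0.87 [144. 233.] [326.8 322. ] [ 22.8 106.8] 75.0 z [ 9.5 15.2 22.8]
bolt 0.84 [282. 156.] [437.8 129.6] [100.7  25.2] 90.0 z [ 8.  15.1 22.7]
bolt 0.82 [260. 229.] [334.9 149.7] [100.   25.6] 66.2 z [ 7.1 15.  22.8]
bolt 0.8 [505. 234.] [ 325.1 -216.4] [28.8 99.9] 78.0 z [ 8.4 13.9 21.9]
yellow 0.94 [278. 156.] [607.6 145.7] [143.  201.9] 1.8 z [ 3.7  5.2 10.5]
blue 0.68 [280. 159.] [ 620.5 -157.5] [139.7 201.1] 3.3 z [ 3.7  5.3 11.2]
alu 0.9 [274. 152.] [ 557.3 -365.2] [62.4 90.1] 88.0 z [ 8.8 10.7 12.1]
plug 0.94 [281. 157.] [ 437.1 -270.1] [22.5 81.1] 0.1 z [ 8.8 15.5 21.5]
post [215. 106.] 161 all [682.6 -73.1] z 29.0 49.0 pin [682.5 -73.3]
post [237. 115.] 240 all [673.8 -99.4] z 16.0 52.0 pin [678.4 -99.3]
post [238. 134.] 84 all [ 649.5 -100.3] z 16.0 50.0 pin [ 649.2 -100.2]
post [261. 135.] 83 all [ 651.1 -131.6] z 19.0 51.0 pin [ 651.1 -131.7]
post [239. 181.] 78 all [ 586.6 -103.9] z 16.0 51.0 pin [ 586.2 -103.2]
post [262. 181.] 78 all [ 588.5 -135.3] z 17.0 52.0 pin [ 587.7 -135.1]
post [350. 282.] 90 all [ 438.8 -279.7] z 16.0 23.0 pin [nan nan]<stdin>:19: RuntimeWarning: Mean of empty slice.
  ret = um.true_divide(
```

View pics/m2.png

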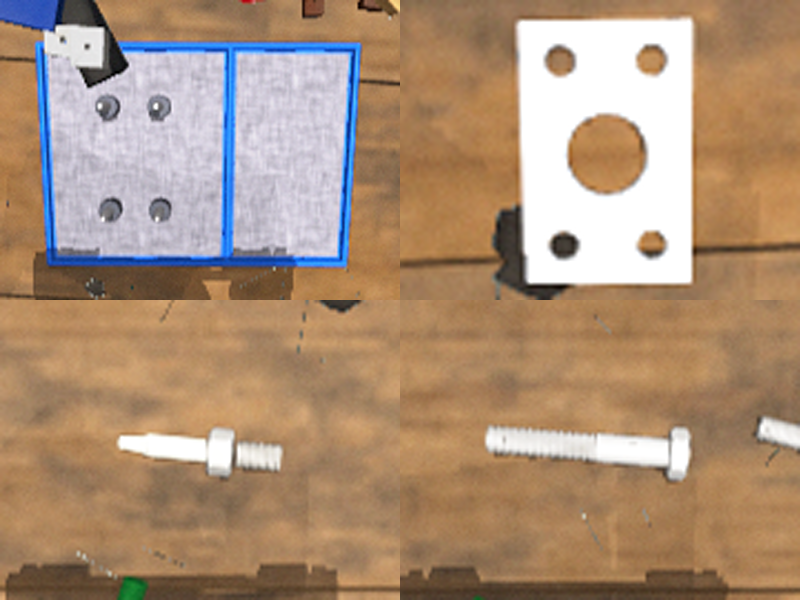

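The crops show posts at (108,105), (159,105), (110,210) and (160,210). Part of a blue/black gadget overhangs the tray's far-left corner at about (85,55). The plug's hexagon is at (221,452) with its thread on the right, and the bolt head is at (680,453). Next I'll check how tall that gadget is and refine the plates from their holes.

```bash
python3 - <<'E'
from h import *
import pickle
V=pickle.load(open("V.pkl","rb"))
for k in("red","alu"):
    c=V[k]; m=c["sil"][0]["region"]; hsv=cv2.cvtColor(c["image"],cv2.COLOR_BGR2HSV).astype(int)
    hull=np.zeros((420,560),np.uint8); pts=np.argwhere(m)[:,::-1]; cv2.fillConvexPoly(hull,cv2.convexHull(pts.astype(np.int32)),1)
    hull=cv2.erode(hull,np.ones((5,5)))
    pl=(hsv[...,1]>150)&((hsv[...,0]<8)|(hsv[...,0]>172)) if k=="red" else (hsv[...,1]<40)&(hsv[...,2]>150)
    h=(hull>0)&~pl; n,lab,st,ce=cv2.connectedComponentsWithStats(h.astype(np.uint8))
    for i in range(1,n):
        if st[i,4]>12: print(k,ce[i].round(1),st[i,4],(world(c,ce[i],.008)[0,:2]*1000).round(1))
for k,i in(("plug",0),("bolt",1)):
    c=V[k]; m=c["sil"][i]["region"]; v,u=np.nonzero(m); P=world(c,np.c_[u,v],.009)[:,:2]*1000
    w,e=np.linalg.eigh(np.cov(P.T)); d=e[:,1]*np.sign(e[1,1]); s=(P-P.mean(0))@d; t=(P-P.mean(0))@np.array([d[1],-d[0]])
    print(k,"dir",np.degrees(np.arctan2(*d[::-1])).round(1),"mid",(P.mean(0)+d*(s.min()+s.max())/2).round(1),"len",np.ptp(s).round(1))
    print(" width profile",[(int(a),int(np.ptp(t[abs(s-a)<2.5]))) for a in range(int(s.min())+2,int(s.max()),6)],"mean",P.mean(0).round(1))
c=capture("top"); P=cloud(c,np.ones((420,560),bool))*1000
for y in range(-280,300,20):
    q=P[(abs(P[:,1]-y)<10)&(P[:,0]<760)&(P[:,0]>630)&(P[:,2]>15)]
    print(y,[(x,int(q[abs(q[:,0]-x)<10][:,2].max(initial=0))) for x in range(640,760,20)])
E
```

```text
red [258.4 135.9] 38 [591.  378.1]
red [281.2 136.2] 40 [584. 347.]
red [269.8 159. ] 298 [556.6 369.3]
red [258.6 181.2] 30 [528.9 392.1]
red [280.5 181.4] 30 [522. 361.]
alu [264.5 137.7] 44 [ 588.5 -350.1]
alu [287.1 137.3] 45 [ 587.8 -381.7]
alu [276.2 160.5] 309 [ 556.4 -365.1]
alu [265.6 183.1] 37 [ 524.6 -348.2]
alu [287.5 182.7] 35 [ 523.8 -380. ]
plug dir 84.5 mid [ 438.2 -269.9] len 81.2
 width profile [(-34, 11), (-28, 11), (-22, 11), (-16, 12), (-10, 22), (-4, 22), (2, 18), (8, 9), (14, 10), (20, 8), (26, 10), (32, 9), (38, 6)] mean [ 437.8 -274. ]
bolt dir 86.1 mid [440.7 129.6] len 101.1
 width profile [(-43, 25), (-37, 25), (-31, 15), (-25, 12), (-19, 14), (-13, 15), (-7, 15), (-1, 15), (5, 12), (11, 11), (17, 12), (23, 11), (29, 11), (35, 12), (41, 11), (47, 12), (53, 12)] mean [440.4 124.6]
-280 [(640, 0), (660, 0), (680, 0), (700, 0), (720, 55), (740, 0)]
-260 [(640, 0), (660, 0), (680, 0), (700, 58), (720, 60), (740, 60)]
-240 [(640, 0), (660, 0), (680, 0), (700, 0), (720, 59), (740, 67)]
-220 [(640, 0), (660, 0), (680, 0), (700, 0), (720, 38), (740, 69)]
-200 [(64
[... 994 characters left out ...]
(700, 22), (720, 0), (740, 0)]
100 [(640, 0), (660, 0), (680, 0), (700, 0), (720, 0), (740, 457)]
120 [(640, 0), (660, 0), (680, 0), (700, 0), (720, 0), (740, 468)]
140 [(640, 0), (660, 0), (680, 0), (700, 0), (720, 0), (740, 467)]
160 [(640, 0), (660, 0), (680, 0), (700, 0), (720, 0), (740, 467)]
180 [(640, 0), (660, 0), (680, 0), (700, 0), (720, 0), (740, 466)]
200 [(640, 0), (660, 0), (680, 0), (700, 0), (720, 0), (740, 466)]
220 [(640, 0), (660, 0), (680, 0), (700, 0), (720, 0), (740, 465)]
240 [(640, 0), (660, 0), (680, 0), (700, 0), (720, 0), (740, 467)]
260 [(640, 0), (660, 0), (680, 0), (700, 0), (720, 0), (740, 468)]
280 [(640, 0), (660, 0), (680, 0), (700, 0), (720, 0), (740, 467)]
```

```bash
cat >> h.py <<'E'
def pick(x,y,yaw,z,width,up=.12,opening=.088):
    q=down(np.radians(yaw)); move_ptp([x,y,up],q); move_gripper(opening)
    hit=servo_line([x,y,z],rate=.12,contact_N=15)
    if hit: print("touch at",current_position()[2])
    move_gripper(0.0); print("gap",round(current_finger_gap(),4),"want",width,"grip",current_grip_force())
    servo_line([x,y,up],rate=.2); print("lifted gap",round(current_finger_gap(),4),"t",current_clock())
E
python3 - <<'E'
from h import *
import pickle
V=pickle.load(open("V.pkl","rb"))
P=cloud(V["blue"],np.ones((420,560),bool))*1000
for y in range(-115,-50,5):
    q=P[(abs(P[:,1]-y)<2.5)&(P[:,0]<760)&(P[:,0]>656.5)&(P[:,2]>15)]
    if len(q): i=q[:,0].argmin(); print(y,q[i].round(),"zmin",q[:,2].min().round(),"zmax",q[:,2].max().round())
pick(.5566,.3694,-12.5,.003,.054)
x,y=.6184,-.1175
move_ptp([x,y,.12],down(np.radians(3.2)))
c=capture("wrist"); cv2.imwrite("pics/held1.png",c["image"]); print(current_position(),current_force(),current_clock())
E
```

```text
-110 [ 671. -108.   27.] zmin 16.0 zmax 27.0
-105 [ 668. -103.   31.] zmin 17.0 zmax 33.0
-100 [665. -98.  30.] zmin 19.0 zmax 57.0
-95 [662. -93.  30.] zmin 19.0 zmax 58.0
-90 [660. -88.  27.] zmin 17.0 zmax 58.0
-85 [662. -87.  26.] zmin 16.0 zmax 57.0
-80 [674. -81.  44.] zmin 18.0 zmax 48.0
-75 [675. -73.  43.] zmin 26.0 zmax 50.0
-70 [675. -71.  38.] zmin 15.0 zmax 57.0
-65 [676. -67.  44.] zmin 34.0 zmax 59.0
-60 [689. -61.  29.] zmin 15.0 zmax 139.0
-55 [690. -56.  31.] zmin 15.0 zmax 141.0
gap 0.0006 want 0.054 grip 0.0
lifted gap 0.0007 t 13.9083
[ 0.61853022 -0.11637257  0.11988127] [-0.54386861  0.37576644  0.20485187] 15.7417
```

View pics/held1.png

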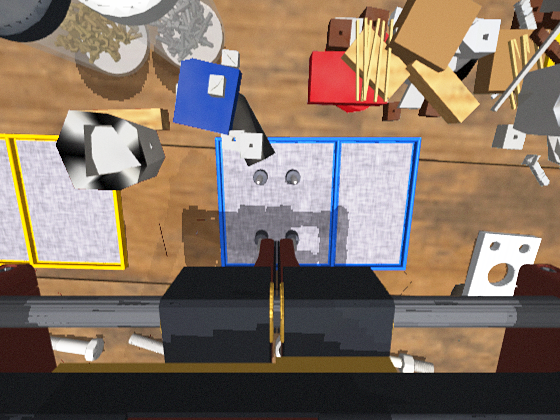

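The gripper is empty: gap 0.6 mm, fingers shut at about (278,240), with nothing held above the blue tray. I'll see what happened to the red plate.

```bash
python3 - <<'E'
from h import *
sleep(.3); print(current_position())
move_gripper(.088)
q=down(np.radians(-12.5))
move_ptp([.515,.378,.25],q)
c=capture("wrist"); cv2.imwrite("pics/red2.png",c["image"]); s=silhouettes("wrist","red_spacer")
for r in s: 
    v,u=np.nonzero(r["region"]); print(r["conf"],cv2.minAreaRect((world(c,np.c_[u,v],.01)[:,:2]*1000).astype(np.float32)), np.percentile(cloud(c,r["region"])[:,2],[5,50,95]))
print(current_position(),current_finger_gap(),current_clock())
E
```

```text
[ 0.61850908 -0.11702181  0.12003176]
0.56 ((557.206298828125, 369.36590576171875), (56.648189544677734, 91.2608871459961), 78.40823364257812) [0.00020035 0.01068668 0.01212989]
[0.5154781  0.37705744 0.24962643] 0.08802424782007812 19.4083
```

View pics/red2.png

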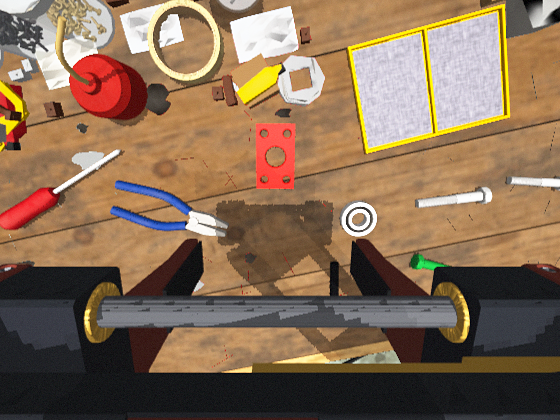

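The red plate is untouched at (275,156), so the fingers never got down to it. I'll descend again while watching the readings.

```bash
python3 - <<'E'
from h import *
q=down(np.radians(-12.5))
move_ptp([.5566,.3694,.10],q); print(current_position(),current_finger_gap(),current_force())
for z in(.05,.02,.004):
    r=servo_line([.5566,.3694,z],rate=.1,contact_N=15); print(z,r,current_position(),current_finger_gap(),current_force(),current_clock())
    if r: break
E
```

```text
[0.55718952 0.36949168 0.10068646] 0.08801437614579867 [-0.32988244  1.01948314  1.09698117]
0.05 False [0.55697759 0.3697504  0.05061887] 0.08779839563142836 [ 0.78611836 -0.26590087  0.36126681] 20.725
0.02 False [0.55643778 0.36927717 0.01979854] 0.08763356269899816 [0.32141648 0.10821634 1.31602537] 21.175
0.004 False [0.5561776  0.36918351 0.00371731] 0.088163918973019 [-0.50134072 -0.42799369  0.4600778 ] 21.4833
```

```bash
python3 - <<'E'
from h import *
r=move_gripper(.045); print(r,current_finger_gap(),current_grip_force(),current_position(),current_force(),current_clock())
sleep(.3);print(current_finger_gap(),current_grip_force())
c=capture("wrist"); cv2.imwrite("pics/red3.png",c["image"])
E
```

```text
False 0.04553477384358374 0.0 [0.55658419 0.36939036 0.00396928] [-0.27601818 -1.44163391 -0.08015722] 22.3
0.04499547354300674 0.0
```

View pics/red3.png

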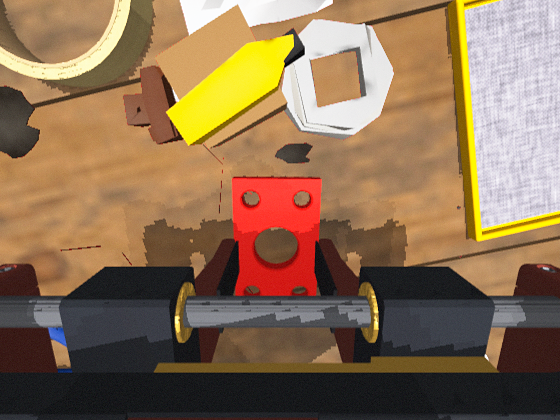

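The picture shows the plate at columns 232–322 and the fingers at about columns 225 and 330, with the gap reading 45 mm, which is less than the plate's 54 mm. The fingers seem to be above the plate, so I'll check with depth.

```bash
python3 - <<'E'
from h import *
c=capture("wrist"); M=np.zeros((420,560),bool); M[:]=1
v,u=np.nonzero(c["range_z"]>0); P=np.zeros((420,560,3)); P[v,u]=cloud(c,M)*1000
Rz=Ro.from_euler('z',-12.5,degrees=True).as_matrix(); p0=np.array([556.6,369.4,0])
for row in(200,238,244,250,258,266,280):
    print(row,[(col,*((P[row,col]-p0)@Rz).round().astype(int)) for col in(215,222,228,232,236,240,250,275,305,314,320,326,332,340)])
print(current_joint_pos(),current_position(),current_orientation())
E
```

```text
200 [(215, np.int64(29), np.int64(39), np.int64(1)), (222, np.int64(29), np.int64(35), np.int64(0)), (228, np.int64(29), np.int64(31), np.int64(1)), (232, np.int64(29), np.int64(28), np.int64(0)), (236, np.int64(32), np.int64(24), np.int64(12)), (240, np.int64(32), np.int64(22), np.int64(11)), (250, np.int64(29), np.int64(17), np.int64(0)), (275, np.int64(32), np.int64(0), np.int64(11)), (305, np.int64(29), np.int64(-19), np.int64(-1)), (314, np.int64(32), np.int64(-24), np.int64(12)), (320, np.int64(32), np.int64(-27), np.int64(12)), (326, np.int64(29), np.int64(-33), np.int64(0)), (332, np.int64(29), np.int64(-37), np.int64(-1)), (340, np.int64(29), np.int64(-42), np.int64(0))]
238 [(215, np.int64(3), np.int64(41), np.int64(1)), (222, np.int64(3), np.int64(36), np.int64(0)), (228, np.int64(12), np.int64(28), np.int64(26)), (232, np.int64(13), np.int64(25), np.int64(28)), (236, np.int64(7), np.int64(25), np.int64(11)), (240, np.int64(7), np.int64(22), np.int64(11)), (250, np.int64(7), np.int64(16), np.int64(10)), (275, np.int64(3), np.int64(0), np.int64(-1)), (305, np.int64(7), np.i
[... 3237 characters left out ...]
4(51)), (236, np.int64(-8), np.int64(22), np.int64(38)), (240, np.int64(-22), np.int64(23), np.int64(11)), (250, np.int64(-23), np.int64(17), np.int64(10)), (275, np.int64(-22), np.int64(0), np.int64(11)), (305, np.int64(-22), np.int64(-20), np.int64(11)), (314, np.int64(-23), np.int64(-25), np.int64(11)), (320, np.int64(-2), np.int64(-23), np.int64(49)), (326, np.int64(7), np.int64(-23), np.int64(67)), (332, np.int64(11), np.int64(-24), np.int64(74)), (340, np.int64(12), np.int64(-27), np.int64(77))]
[4.82648781e-01 6.62580138e-01 1.52574607e+00 2.31022168e-05
 9.53262059e-01 2.27155791e+00] [0.55658871 0.36943667 0.00400964] [ 9.94058514e-01 -1.08847005e-01 -3.43364465e-06 -9.03928714e-06]
```

Depth puts the finger ends about 24 mm up while the TCP reads 4 mm, so the real tips are about 20 mm behind the documented TCP. I'll confirm by touch: open, straddle the plate and descend gently to the bench.

```bash
python3 - <<'E'
from h import *
move_gripper(.088)
try:
    r=servo_line([.5566,.3694,-.026],rate=.03,contact_N=6); print(r,current_position(),current_force(),current_finger_gap(),current_clock())
except PlanningError as e: print(e)
E
```

```text
True [ 0.55635685  0.36926269 -0.01999861] [-0.60729092 -0.33970198  6.04784723] 0.08806796193687294 24.275
```

Touch at TCP −20.0 mm confirms the tips sit 20 mm short of the stated TCP. I'll apply that offset from here on.

```bash
sed -i 's/^def pick/T=.020  # measured: finger tips lie 20 mm behind the nominal TCP; z below means tip height\ndef pick/; s/\[x,y,up\]/[x,y,up-T]/g; s/\[x,y,z\]/[x,y,z-T]/' h.py
python3 - <<'E'
from h import *
servo_line([.5566,.3694,.003-T],rate=.05)
move_gripper(0); print(current_finger_gap(),current_grip_force())
servo_line([.5566,.3694,.10],rate=.15); print(current_finger_gap(),current_position(),current_clock())
x,y=.6184,-.1175
move_ptp([x,y,.10],down(np.radians(3.2))); sleep(.2)
c=capture("wrist"); cv2.imwrite("pics/held2.png",c["image"]); print(current_position(),current_finger_gap(),current_clock())
v,u=np.nonzero(c["range_z"]>0); D=cloud(c,np.ones((420,560),bool)); D=D[(abs(D[:,0]-x)<.08)&(abs(D[:,1]-y)<.12)&(D[:,2]>.12)]
for yy in np.arange(-.1,.11,.02): d=D[abs(D[:,1]-y-yy)<.01]; print(round(yy,2),(d[d[:,2].argmin()]-[x,y,.1]).round(3) if len(d) else None)
E
```

```text
0.05375500919007462 29.991511702537537
0.053819797708738834 [0.55580802 0.36901134 0.09910877] 26.0833
[ 0.61858144 -0.11671543  0.10002401] 0.05394043844992994 28.1167
-0.1 None
-0.08 [ 0.033 -0.072  0.101]
-0.06 [ 0.033 -0.07   0.104]
-0.04 [ 0.014 -0.031  0.021]
-0.02 [-0.008 -0.012  0.02 ]
0.0 [-0.013 -0.005  0.02 ]
0.02 [-0.006  0.013  0.02 ]
0.04 [0.01  0.032 0.021]
0.06 [0.031 0.051 0.106]
0.08 [0.02  0.076 0.101]
0.1 None
```

View pics/held2.png

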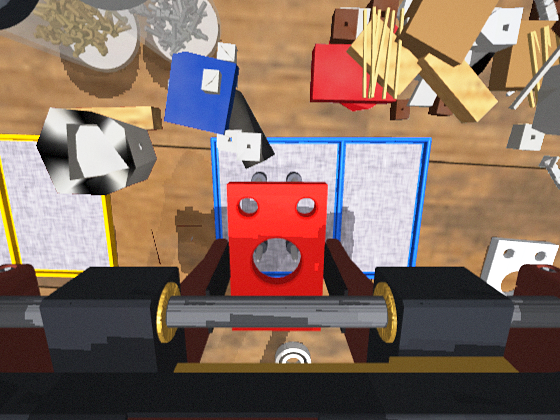

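The plate is held square between the fingers, holes at (249,206) and (306,206), bore (277,257), and the posts show under it. The white/black gadget corner at (240,160) comes close to where the plate's far corner will go. I'll measure both before descending.

```bash
cat >> h.py <<'E'
TY=3.2; PC=np.array([.6184,-.1175])   # post centre, tray yaw
def local(P,yaw=TY,o=PC): # world -> frame at o turned by yaw (m)
    P=np.array(P,float); P[...,:2]=(P[...,:2]-o)@Ro.from_euler('z',yaw,degrees=True).as_matrix()[:2,:2]; return P
E
python3 - <<'E'
from h import *
c=capture("wrist"); im=c["image"]; L=local(cloud(c,np.ones((420,560),bool)))*1000
g=L[(L[:,0]>38)&(L[:,0]<62)&(L[:,1]>-5)&(L[:,1]<45)&(L[:,2]>14)&(L[:,2]<70)]
for y in range(0,45,4):
    q=g[abs(g[:,1]-y)<2]; q=q[np.argsort(q[:,0])][:3]; print(y,q.round().astype(int).tolist())
hsv=cv2.cvtColor(im,cv2.COLOR_BGR2HSV).astype(int); red=(hsv[...,1]>150)&((hsv[...,0]<8)|(hsv[...,0]>172))
h=np.zeros((420,560),np.uint8); h[185:292,232:324]=~red[185:292,232:324]
n,lab,st,ce=cv2.connectedComponentsWithStats(h)
for i in range(1,n):
    if st[i,4]>40:
        m=(lab==i).astype(np.uint8); b=cv2.minAreaRect(np.argwhere(m)[:,::-1].astype(np.float32)); print(ce[i].round(1),st[i].tolist(),[(local(world(c,ce[i],z)[0])[:2]*1000).round(1).tolist() for z in(.127,.122)])
r=np.argwhere(red[180:200,220:340])+[180,220]; print("front row",r[:,0].min(), (local(world(c,[277,r[:,0].min()],.127)[0])*1000).round(1))
E
```

```text
0 []
4 [[53, 6, 27], [54, 4, 24], [54, 5, 26]]
8 [[51, 10, 32], [51, 8, 29], [52, 9, 30]]
12 [[49, 13, 33], [49, 12, 33], [50, 12, 32]]
16 [[38, 16, 17], [38, 17, 19], [47, 17, 31]]
20 [[46, 21, 29], [46, 20, 29], [46, 22, 29]]
24 [[44, 26, 27], [44, 25, 27], [44, 25, 26]]
28 [[43, 28, 25], [43, 26, 28], [44, 27, 27]]
32 [[53, 30, 56], [53, 30, 56], [54, 30, 56]]
36 [[58, 37, 43], [58, 36, 44], [58, 35, 44]]
40 [[59, 39, 43], [59, 40, 44], [59, 39, 45]]
44 [[60, 45, 43], [60, 44, 43], [60, 43, 45]]
[248.2 205.1] [239, 198, 19, 16, 232] [[33.0, 15.5], [31.8, 16.0]]
[305.1 205.3] [296, 198, 19, 16, 230] [[33.0, -15.7], [31.8, -16.2]]
[276.3 257.5] [253, 238, 48, 40, 1483] [[2.2, 0.0], [0.1, 0.0]]
front row 182 [ 45.7  -0.3 127. ]
```

The plate is well centred in the grip. The gadget tip reaches local (43–44, 25–28) at z ≈ 27, right at the plate's corner (45, 27). The holes have ±2.5 mm of play, so I'll place the plate about 1.6 mm back toward the robot and descend with contact watching.

```bash
cat >> h.py <<'E'
def tw(dx,dy,yaw=TY,o=PC): # local -> world xy
    return o+Ro.from_euler('z',yaw,degrees=True).as_matrix()[:2,:2]@[dx,dy]
E
python3 - <<'E'
from h import *
x,y=tw(-.0018,-.0004)
servo_line([x,y,.045],rate=.15)
r=servo_line([x,y,-.002],rate=.03,contact_N=8); print(r,current_position(),current_force(),current_torque(),current_finger_gap(),current_clock())
c=capture("wrist"); L=local(cloud(c,np.ones((420,560),bool)))*1000
g=L[(L[:,0]>-20)&(L[:,0]<50)&(abs(L[:,1])<26)&(L[:,2]>12)&(L[:,2]<45)]
for a,b in((35,44),(10,25)):
    for s in(-1,1):
        q=g[(g[:,0]>a)&(g[:,0]<b)&(g[:,1]*s>4)]; print(a,s,np.median(q[:,2]).round(1))
cv2.imwrite("pics/seat1.png",c["image"][60:360,130:430])
E
```

```text
True [ 0.61649568 -0.11796211  0.00285051] [-0.49284164 -0.28156518  5.91474055] [-0.06141372  0.24798085 -0.02402065] 0.053541201893143944 29.95
35 -1 30.7
35 1 30.7
10 -1 30.8
10 1 30.9
```

View pics/seat1.png

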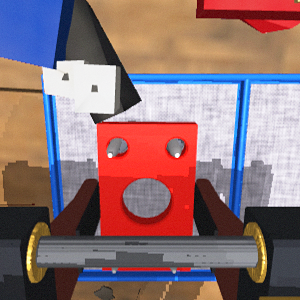

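The red plate is seated flat: its top is at 30.7 mm everywhere, contact came at exactly the expected height, and the pins show through at (115,150) and (175,150). Release it and fetch the aluminium plate.

```bash
python3 - <<'E'
from h import *
p=tw(-.0018,-.0004)
move_gripper(.068); servo_line([*p,.10],rate=.15)
pick(.5562,-.3650,-1.7,.003,.060)
x,y=tw(-.001,-.0002)
move_ptp([x,y,.09],down(np.radians(TY))); servo_line([x,y,.05],rate=.15)
r=servo_line([x,y,.008],rate=.03,contact_N=8); print(r,current_position(),current_force(),current_torque(),current_finger_gap(),current_clock())
c=capture("wrist"); L=local(cloud(c,np.ones((420,560),bool)))*1000
g=L[(L[:,0]>-20)&(L[:,0]<50)&(abs(L[:,1])<26)&(L[:,2]>12)&(L[:,2]<65)]
for a,b in((35,44),(10,25)):
    for s in(-1,1):
        q=g[(g[:,0]>a)&(g[:,0]<b)&(g[:,1]*s>4)]; print(a,s,np.median(q[:,2]).round(1))
cv2.imwrite("pics/seat2.png",c["image"][60:360,130:430])
E
```

```text
gap 0.0595 want 0.06 grip 29.999113082885742
lifted gap 0.0596 t 35.1917
True [ 0.61720997 -0.11767712  0.0132782 ] [-0.57800654 -0.56503885  4.66312803] [0.0303601  0.29348034 0.0035883 ] 0.05985372425605832 37.7167
35 -1 40.6
35 1 40.7
10 -1 40.8
10 1 40.9
```

View pics/seat2.png

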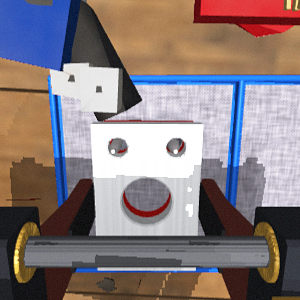

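The alu plate lies flat on the red one: its top is at 40.7 mm everywhere and the pins are visible in the holes at (118,148) and (176,148). Release it and do the plug.

```bash
cat >> h.py <<'E'
def place(x,y,yaw,z,opening,up=.10):
    q=down(np.radians(yaw)); move_ptp([x,y,up-T],q)
    r=servo_line([x,y,z-T],rate=.08,contact_N=8); print("place touch",r,"tip z",current_position()[2]+T,"gap",current_finger_gap(),"t",current_clock())
    move_gripper(opening); servo_line([x,y,up-T],rate=.2)
E
python3 - <<'E'
from h import *
p=tw(-.001,-.0002)
move_gripper(.072); servo_line([*p,.10],rate=.15)
pick(.4371,-.2806,84.5,.005,.023,opening=.06)
c=capture("wrist"); cv2.imwrite("pics/plugheld.png",c["image"][60:360,130:430])
place(*tw(-.011,-.099),TY,.0095,.036)
move_ptp([*tw(-.045,-.05),.2],down(np.radians(TY)))
c=capture("wrist"); cv2.imwrite("pics/blue2.png",cv2.resize(c["image"][60:300,150:470],(640,480))); print(current_clock())
E
```

```text
gap 0.021 want 0.023 grip 30.000190160935745
lifted gap 0.0213 t 43.5
place touch False tip z 0.009974167086129752 gap 0.021132051354444764 t 46.3167
48.0333
```

View pics/blue2.png

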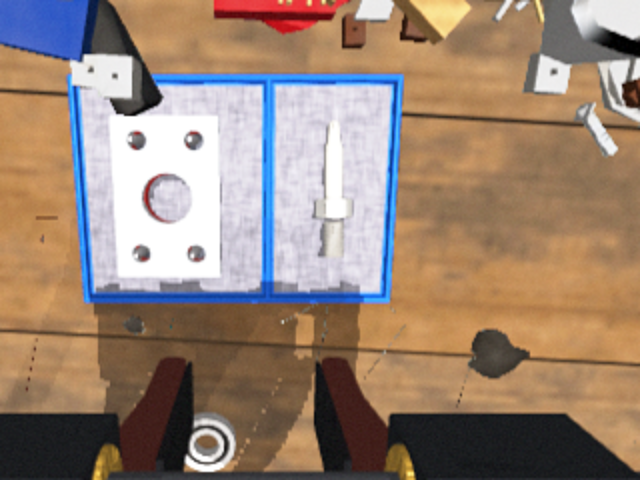

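The tray shows both plates stacked on the pins at (165,195) and the plug lying in the bay at (333,195). Next come the bolt and the bearing.

```bash
python3 - <<'E'
from h import *
Y=np.array([.6075,.1459]); ty=1.8
pick(.4407,.1296,86.1,.005,.014,opening=.05)
if current_finger_gap()>.008: place(*tw(-.002,-.049,ty,Y),ty,.0095,.040)
pick(.442,.2675,0,.003,.052)
if current_finger_gap()>.04: place(*tw(0,.049,ty,Y),ty,.0072,.064)
move_ptp([*tw(-.045,0,ty,Y),.2],down(np.radians(ty)))
c=capture("wrist"); cv2.imwrite("pics/yel2.png",cv2.resize(c["image"][60:300,120:440],(640,480))); print(current_clock())
E
```

```text
gap 0.0135 want 0.014 grip 29.99958448112011
lifted gap 0.0129 t 52.275
place touch False tip z 0.00989558481548181 gap 0.013379388646183066 t 54.8083
gap 0.0512 want 0.052 grip 30.002854788908735
lifted gap 0.0506 t 60.3667
place touch True tip z 0.007143477851273585 gap 0.050791762438656234 t 62.2417
63.9667
```

View pics/yel2.png

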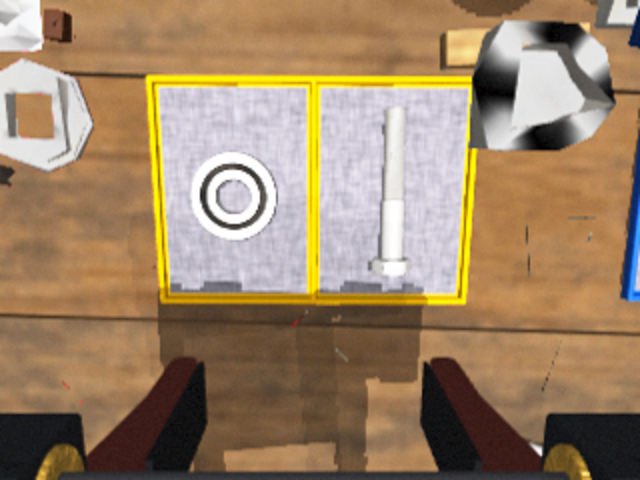

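The bearing lies flat in the left bay at (233,196) and the bolt lies in the right bay at (393,190), clear of the rims. Everything is released and the arm is clear, so I'll hand in.

```bash
python3 -c "
from h import *
sleep(.5); print(current_clock()); print(close_job())"
```

```text
64.4667
the job is handed in; nothing more can be done
None
```

Both kits are made up as asked, and I handed the job in at 64.5 s with everything released and the arm clear; the small bearing and short bolt were not touched.

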